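# Tip an empty can into the can press

## Task

Load the empty drink can into the bench can press without picking it up: push near the top of the standing can so that it tips over, top end first, into the V-shaped bed, then push on its bottom end until its top end rests right against the round pressing disc. Push gently so that the thin can is not crushed, and leave the other things on the table alone.

Things in the scene. Friction and masses are not known exactly. Their poses are not given: they have to be found in the camera images.
- can: empty drink can, 30 g, cylinder 66 mm in diameter, 147 mm tall, standing at the start on the apron before the mouth of the V bed. Origin: centre of its bottom end; own z axis points to its top end. Its foot is tapered: pushed some 20 to 30 mm near the top it falls on by itself; its bottom end then lies 30 to 50 mm nearer the disc than its centre stood, 20 to 60 mm short of home.
- can_mid (a point): middle of the can's axis, 73.5 mm from either end
- can_top (a point): centre of the can's top end, 147 mm from the origin, axes as the can's
- press: bench can press, fixed: dark steel base plate 345 x 130 mm, top at z = 8 mm, carrying a V-shaped aluminium bed, a pressing disc and its screw and crank. Origin on the table, on the long centre line; x axis points along the bed from the apron to the disc (roughly away from the robot), z up. Plate from x = -155 to +190 mm; apron (bare plate) -155 to -55; bed -55 to +125; crank ends at +221.
- bed_mouth (a point): on the centre line of the V bed at its open end by the apron (x = -55 mm of the press), 42 mm above the table, where the axis of a lying can comes to lie. The bed's two polished, slippery plates lean out at 45 degrees, symmetric about the centre line; their upper edges are 53 mm above the table and 58 mm to either side.
- press_disc (a point): centre of the face of the round steel pressing disc (58 mm in diameter) that looks toward the apron, 122 mm along the press's x axis from its origin and 42 mm above the table; axes as the press's. A block behind it reaches 70 mm above the table.
- vial: small green vial with black cap, 27 mm in diameter, 75 mm tall, standing left of the press; origin at the centre of its underside; leave alone
- mug: dark green mug, 81 x 114 x 94 mm with handle, standing right of the press; origin at the underside; leave alone
- tub: white food tub with red rim, 98 x 106 x 50 mm, left of the press; origin at the centre of its underside; leave alone
- marker: red marker 141 mm long, 16 mm thick, lying right of the press; origin at the middle of its underside; leave alone
- fitting: brass pipe fitting, 15 x 24 x 15 mm, lying left of the can; origin at the middle of its underside; leave alone

How it is judged:
By the outcome, as a careful person would: the job done as asked, in the order asked, and still so for the second after the job is handed in, with the robot touching nothing.
It also fails if it takes over 42 s, if anything falls off the work surface, if the arm or the gripper's body presses on something with over 40 N, if the wrist force passes 120 N, or if a joint passes its speed limit or range.

## Robot

A 6-joint arm with a two-finger parallel gripper is mounted at the origin on the work surface; the furniture and walls round the work are solid. World frame = base frame: x ahead of the robot, y to its left, z up, the work surface at z = 0. Lengths are in m, angles in degrees, forces in N, time in s.
With the tool pointing down it reaches from about 0.25 to 0.725 m from the base axis. Payload 9.7 kg.
Tool frame: the origin (TCP) lies between the finger pads; the fingertips stand bot.tcp_to_tips ahead of it and the grasp point (between the pads) lies 11 mm behind it (bot.tcp_to_tips is the distance from the TCP to the fingertips, in m); z points along the fingers, y is the line along which they close (so a half turn about z gives the same grasp; the last joint's range is limited). The gripper opens to 85 mm and grips with 20 to 120 N. Pads are 22 mm wide; open, the fingers measure 114 mm over their backs; the gripper's body (76 mm by 85 mm) begins 54 mm behind the grasp point. The pads swing forward as they close: fully open they stand 13 mm farther back than shut.
Start: joints at [-71.448, 4.979, 10.078, 95.1, 0, 90], TCP at [0.175, -0.521, 0.239] pointing down, gripper open.
Joint ranges: [-179.16, 179.16], [-48.56, 103.87], [-65.8, 70.77], [-126.05, 130.52], [-82.76, 87.17], [-180, 180]. Speed limits (degrees/s): [127.2, 127.2, 147.25, 180, 180, 180].

## Interface

Orientations are given as [roll, pitch, yaw] about the fixed x, y, z axes, in that order (R = Rz(yaw) Ry(pitch) Rx(roll)).
In Python, from workcell import bot gives the robot as it stands. The module is installed in compiled form; this text tells all that it offers.
- The arm moves only by the tool carry_out, never from a script. Its arguments are lists of equal length, an entry for each row: "linear": the shift along the world's x, y, z normalised to -1 to 1, where 1 is 2 cm, a list of three; "rotation": the turn, a rotation vector about the world's x, y, z normalised to -1 to 1, where 1 is 8 degrees, a list of three; "grip": the closure, from -1 (fully open) to 1 (shut). In form: {"linear": [[tx, ty, tz], ...], "rotation": [[rx, ry, rz], ...], "grip": [grip, ...]}. A call has 1 to 12 rows; each row shifts and turns the commanded pose from where the row before left it; what a row does not reach is not made up. A row lasts 1/10 s, in which the tool goes at most 50 mm and 8.59 degrees, less where a joint would pass 70% of its speed; a pose out of reach is approached as far as the arm can. A call with a number of a shift or a turn outside -1 to 1 is refused whole. A call with a gripper value outside its range is refused whole. The fingers move at their own pace and stop on an object; "grip_force" is the grip in N (left out, the last holds). Time passes only in rows, so rows that do not move let the fingers close. It gives the time, the measured TCP pose, the force, the opening and the grip force at its end, in the units of the state.
- bot.get_obs(): the state, without advancing time (a new reading comes with each control period).
- bot.camera(name): name is "scene" or "side" or "wrist"; returns the picture (384x512x3 uint8, blue, green, red); there is no depth.
- bot.camera_model(name): a dict with "fx", "fy", "cx", "cy" (pixels), "camera_from_world" (4x4, takes a point from world to camera coordinates). Camera axes: x right, y up, looking along -z (the intrinsics and any distortion apply to the point x, -y, -z); pixel columns grow to the right and rows downward; lengths in m; the calibration is good to about 2 mm. A picture is of the moment at which its call begins: read the wrist's pose just before it. camera_model takes no time and is no camera call; for the wrist camera it gives the pose at the moment of the call.
- bot.job_done(): hands the job in; it is judged then, once.
The state is a dict: "time": time; "q": joint angles; "qd": joint speeds; "joint_efforts": joint torques, N m; "ee_pos": TCP position; "tcp_rot": TCP orientation; "wrist_force": force on the tool from outside, world axes, zero at the start; "torque": the same for the moment, N m; "opening": finger opening in m; "grasp_force": force on a finger pad.
Only numpy, scipy, OpenCV 4.12 (cv2) and the standard library are available. Lean on these libraries where they do the work, as an engineer would, in place of code of your own. Each camera call takes 0.05 s, during which the arm holds its last target. There are 200 camera calls.

## Working session

There is one attempt and no reset: what is moved stays moved. The work goes in short steps, Python scripts to look and compute and a tool call to move; the robot and the scene stay as the last step left them, time stands still between calls to the robot, and variables do not carry over. Pictures are saved under pics/ and viewed, at most 10 in all, crops included, and the job is handed in when it is done.

Besides the shell and the picture viewer there is one more tool, called after "Request:" as name(argument=value, ...) on one line, values as JSON. carry_out: Moves the arm, as the interface text tells. Its arguments: {"type":"object","properties":{"linear":{"type":"array","items":{"type":"array","items":{"type":"number"}}},"rotation":{"type":"array","items":{"type":"array","items":{"type":"number"}}},"grip":{"type":"array","items":{"type":"number"}},"grip_force":{"type":"number"}},"required":["linear","rotation","grip"]}

```bash
mkdir -p pics
python3 - <<'E'
from workcell import bot
import cv2,numpy as np
o=bot.get_obs();print(o['time'],o['ee_pos'],o['tcp_rot'],o['opening'],bot.tcp_to_tips)
for n in ("scene","side"):
    cv2.imwrite(f"pics/{n}0.png",bot.camera(n)); m=bot.camera_model(n); T=np.linalg.inv(m["camera_from_world"]);print(n,m.keys(),m["fx"],m["cx"],m["cy"],T.round(3).tolist())
E
```

```text
0.0 [ 0.17493012 -0.52121285  0.23860217] [-1.79925817e+02  1.43317371e-04  1.85536157e+01] 0.0855015689574441 0.008
scene dict_keys(['fx', 'fy', 'cx', 'cy', 'camera_from_world']) 382.76263598596813 258.2985282116543 185.0719791492369 [[-0.742, 0.427, -0.517, 0.122], [-0.67, -0.497, 0.551, 0.562], [-0.022, 0.755, 0.655, 0.748], [0.0, 0.0, 0.0, 1.0]]
side dict_keys(['fx', 'fy', 'cx', 'cy', 'camera_from_world']) 441.76905708060895 254.72300901020262 186.29243993493392 [[0.998, -0.03, 0.053, 0.652], [0.06, 0.411, -0.91, -0.995], [0.006, 0.911, 0.412, 0.583], [0.0, 0.0, 0.0, 1.0]]
```

View pics/scene0.png

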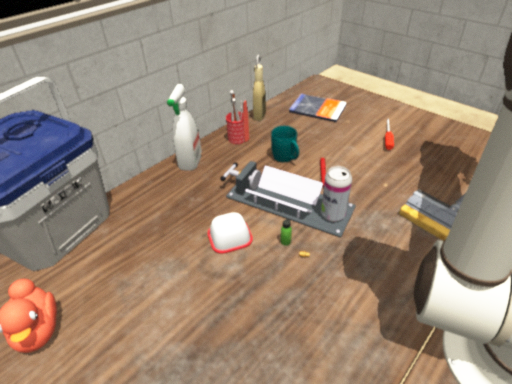

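View pics/side0.png

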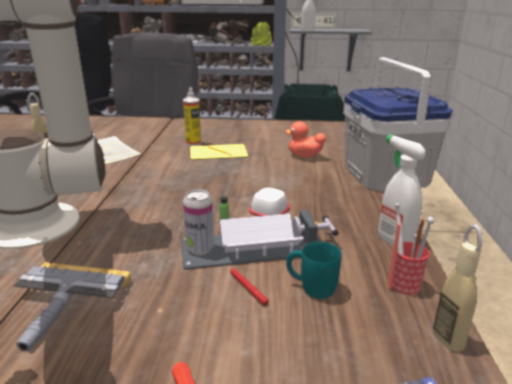

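The scene view shows the can at about (337,193) and the bed running to the upper left. In the side view the can is at (198,222), with the bed to its right and the disc block near (307,225). I'll zoom in to pick exact points.

Run:
```python
import cv2,numpy as np
a=cv2.imread("pics/scene0.png")[140:250,215:365];b=cv2.imread("pics/side0.png")[180:275,170:350]
cv2.imwrite("pics/crA.png",cv2.resize(a,None,fx=5,fy=5,interpolation=cv2.INTER_CUBIC))
cv2.imwrite("pics/crB.png",cv2.resize(b,None,fx=4.4,fy=4.4,interpolation=cv2.INTER_CUBIC))
```

```text
(no output)
```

View pics/crA.png

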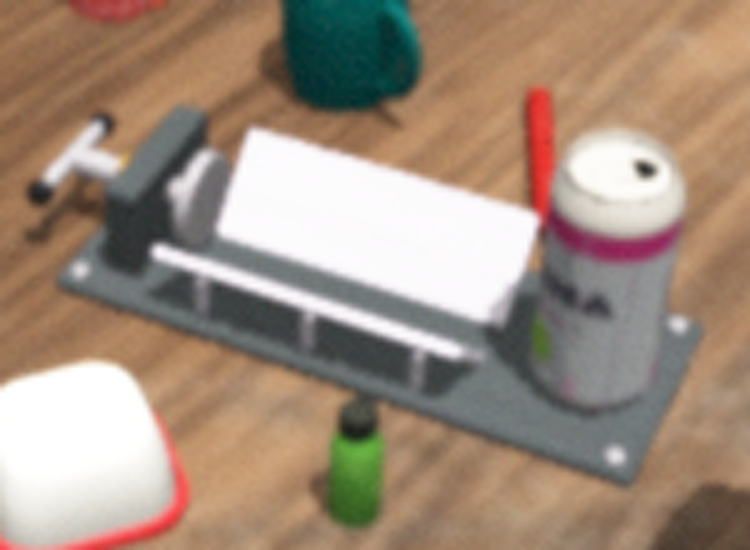

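View pics/crB.png

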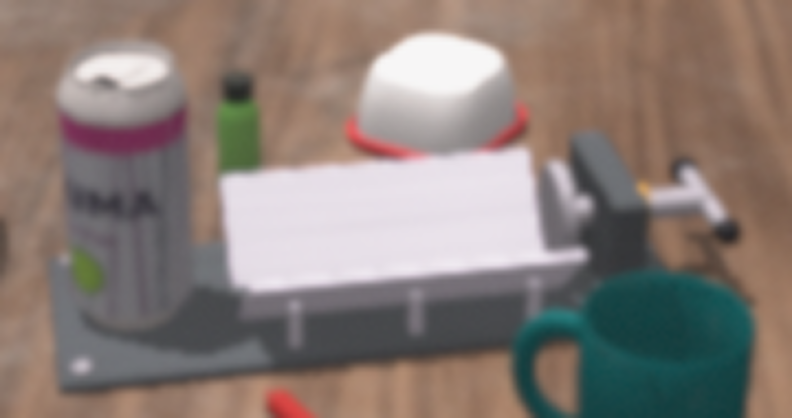

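Crops: in A the plate corners are at about (630,472), (700,325) and (62,276). The plates' upper edges run (155,248)-(480,355) and (255,130)-(540,212), and the can lid is centred near (622,170). In B the plates' upper edges run (222,177)-(528,150) and (245,290)-(588,252), with the lid near (123,72).

```bash
cat > h.py <<'E'
from workcell import bot
import numpy as np, cv2
def ray(n,u,v,z):
    m=bot.camera_model(n);T=np.linalg.inv(m["camera_from_world"])
    d=T[:3,:3]@np.array([(u-m["cx"])/m["fx"],-(v-m["cy"])/m["fy"],-1]);o=T[:3,3]
    return (o+d*(z-o[2])/d[2])
def proj(n,P):
    m=bot.camera_model(n);T=np.array(m["camera_from_world"]);p=T[:3,:3]@np.array(P)+T[:3,3]
    return np.array([m["cx"]+m["fx"]*p[0]/-p[2],m["cy"]-m["fy"]*p[1]/-p[2]])
A=lambda u,v,z:ray("scene",215+(u+.5)/5-.5,140+(v+.5)/5-.5,z)
B=lambda u,v,z:ray("side",170+(u+.5)/4.4-.5,180+(v+.5)/4.4-.5,z)
E
python3 - <<'E'
from h import *
def s(l,p): print(l,(p*1000).round(0)[:2])
for l,u,v,z in [("nl",630,472,.008),("nr",700,325,.008),("fl",62,276,.008),("Lfar",155,248,.053),("Lnear",480,355,.053),("Rfar",255,130,.053),("Rnear",540,212,.053),("lid",622,170,.155)]: s("A "+l,A(u,v,z))
for l,u,v,z in [("nr",62,380,.008),("nl",55,255,.008),("Lnear",222,177,.053),("Lfar",528,150,.053),("Rnear",245,290,.053),("Rfar",588,252,.053),("lid",123,72,.155)]: s("B "+l,B(u,v,z))
E
```

```text
A nl [418. -56.]
A nr [ 448. -173.]
A fl [745.  30.]
A Lfar [685.  13.]
A Lnear [502. -36.]
A Rfar [ 713. -101.]
A Rnear [ 543. -148.]
A lid [469. -96.]
B nr [ 445. -172.]
B nl [416. -50.]
B Lnear [511. -33.]
B Lfar [684.  12.]
B Rnear [ 538. -151.]
B Rfar [ 715. -101.]
B lid [ 473. -111.]
```

Run:
```python
from h import *
def line(f,pts):
    R=[]
    for u,v in pts:
        a=f(u,v,.0)[:2];b=f(u,v,.15)[:2];n=np.array([-(b-a)[1],(b-a)[0]]);n/=np.linalg.norm(n);R.append((n,n@a))
    return R
a=line(A,[(616.5,230),(605,310),(594,385)]);b=line(B,[(123.5,130),(129,200),(135,310)])
for p in a:
    print([np.linalg.solve([p[0],q[0]],[p[1],q[1]]).round(4) for q in b])
c=np.linalg.lstsq([p[0] for p in a+b],[p[1] for p in a+b],rcond=None)[0]
o=np.array([.5765,-.0776]);t=np.radians(15.2);d=np.array([np.cos(t),np.sin(t)]);n=np.array([-d[1],d[0]])
print(c,"press",(c-o)@d,(c-o)@n,"disc",o+.122*d)
for z in(.008,.155):
  pa=proj("scene",[*c,z]);pb=proj("side",[*c,z]);print(z,(pa-[215,140])*5,(pb-[170,180])*4.4)
```

```text
[array([ 0.4692, -0.0992]), array([ 0.4708, -0.1022]), array([ 0.4709, -0.1025])]
[array([ 0.4695, -0.1004]), array([ 0.471 , -0.1034]), array([ 0.4712, -0.1037])]
[array([ 0.4696, -0.1012]), array([ 0.4712, -0.1042]), array([ 0.4713, -0.1045])]
[ 0.47051978 -0.10236137] press -0.10876482493994159 0.003891739897848842 disc [ 0.69423201 -0.04561292]
0.008 [593.04047534 372.91604443] [132.5312037 306.790536 ]
0.155 [625.34045249 160.83981372] [119.58602433  62.87229282]
```

Can at about (0.4705, -0.1025); the press axis is at yaw 15.2° with its origin near (0.5765, -0.0776). I'll push with fingers half open (about 40 mm), which cradle the can near its top.

Request:
carry_out(linear=[[0.55, 0.98, 0], [0.55, 0.98, 0], [0.55, 0.98, 0], [0.55, 0.98, 0], [0.55, 0.98, 0], [0.55, 0.98, 0], [0.55, 0.98, 0], [0.55, 0.98, 0], [0.55, 0.98, 0], [0.55, 0.98, 0], [0.55, 0.98, 0], [0.55, 0.98, 0]], rotation=[[0, 0, -0.042], [0, 0, -0.042], [0, 0, -0.042], [0, 0, -0.042], [0, 0, -0.042], [0, 0, -0.042], [0, 0, -0.042], [0, 0, -0.042], [0, 0, -0.042], [0, 0, -0.042], [0, 0, 0], [0, 0, 0]], grip=[0.06, 0.06, 0.06, 0.06, 0.06, 0.06, 0.06, 0.06, 0.06, 0.06, 0.06, 0.06], grip_force=20)

```text
time: 1.3
ee_pos: [0.3072, -0.2853, 0.239]
tcp_rot: [-180.0, 0.0, 15.2]
wrist_force: [0.8, 0.4, 0.1]
opening: 0.0402
grasp_force: 0.0
```

Request:
carry_out(linear=[[0.55, 0.98, 0], [0.55, 0.98, 0], [0.55, 0.98, 0], [0.55, 0.98, 0], [0.55, 0.98, 0], [0.55, 0.98, 0], [0.5, 0.98, 0], [0.4, 0.8, 0], [0, 0, -0.7], [0, 0, -0.7], [0, 0, 0], [0, 0, 0]], rotation=[[0, 0, 0], [0, 0, 0], [0, 0, 0], [0, 0, 0], [0, 0, 0], [0, 0, 0], [0, 0, 0], [0, 0, 0], [0, 0, 0], [0, 0, 0], [0, 0, 0], [0, 0, 0]], grip=[0.06, 0.06, 0.06, 0.06, 0.06, 0.06, 0.06, 0.06, 0.06, 0.06, 0.06, 0.06])

```text
time: 2.5
ee_pos: [0.3908, -0.133, 0.2114]
tcp_rot: [-180.0, 0.0, 15.2]
wrist_force: [-0.7, -0.1, 0.2]
opening: 0.0402
grasp_force: 0.0
```

Request:
carry_out(linear=[[-0.05, 0.19, -0.8], [-0.05, 0.19, -0.8], [0, 0, -0.8], [0, 0, -0.8], [0, 0, -0.8], [0, 0, 0], [0, 0, 0]], rotation=[[0, 0, 0], [0, 0, 0], [0, 0, 0], [0, 0, 0], [0, 0, 0], [0, 0, 0], [0, 0, 0]], grip=[0.06, 0.06, 0.06, 0.06, 0.06, 0.06, 0.06])

```text
time: 3.2
ee_pos: [0.3891, -0.1256, 0.1322]
tcp_rot: [180.0, -0.0, 15.2]
wrist_force: [-0.4, 0.3, 0.9]
opening: 0.0398
grasp_force: 0.0
```

Run:
```python
from h import *
w=bot.camera("wrist");s=bot.camera("scene")[110:260,200:400]
cv2.imwrite("pics/c1.png",np.hstack([cv2.resize(w,(400,300)),cv2.resize(s,(400,300),interpolation=cv2.INTER_CUBIC)]))
cv2.imwrite("pics/w1.png",w)
for p in ([.4705,-.1025,.155],[.4705,-.1025,.008]): print(proj("wrist",p))
```

```text
[253.44335839  74.67218534]
[256.1627587   86.57643067]
```

View pics/c1.png

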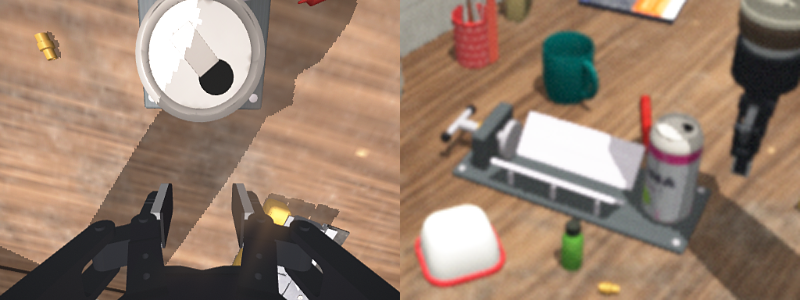

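The wrist view shows the can rim centred between the fingers, at (256,74) in the full image against a predicted (253,75). Lateral alignment is good, so I'll approach and tip it gently.

Request:
carry_out(linear=[[0.48, 0.13, -0.2], [0.48, 0.13, -0.2], [0.48, 0.13, 0], [0.3, 0.08, 0], [0.2, 0.05, 0], [0.2, 0.05, 0], [0.2, 0.05, 0], [0.2, 0.05, 0]], rotation=[[0, 0, 0], [0, 0, 0], [0, 0, 0], [0, 0, 0], [0, 0, 0], [0, 0, 0], [0, 0, 0], [0, 0, 0]], grip=[0.06, 0.06, 0.06, 0.06, 0.06, 0.06, 0.06, 0.06])

```text
time: 4.1
ee_pos: [0.44, -0.112, 0.1234]
tcp_rot: [180.0, -0.0, 15.2]
wrist_force: [-1.1, -1.3, 0.0]
opening: 0.04
grasp_force: 0.1
```

Run:
```python
from h import *
w=bot.camera("wrist");s=bot.camera("side")[150:270,130:290]
cv2.imwrite("pics/c2.png",np.hstack([cv2.resize(w,(400,300)),cv2.resize(s,(400,300),interpolation=cv2.INTER_CUBIC)]))
```

```text
(no output)
```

View pics/c2.png

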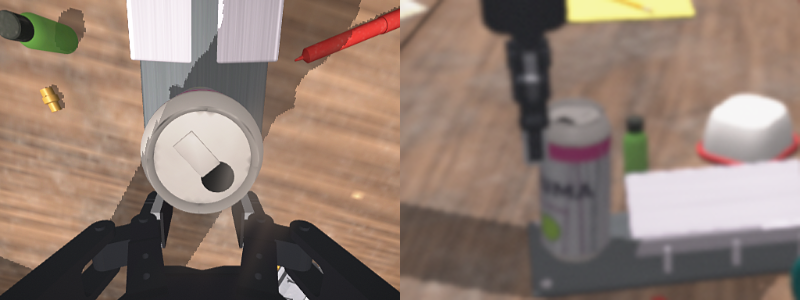

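The fingers are just at the can, centred, and the bed is straight ahead. Pushing on to tip it.

Request:
carry_out(linear=[[0.2, 0.05, 0], [0.2, 0.05, 0], [0.2, 0.05, 0], [0.2, 0.05, 0], [0.2, 0.05, 0], [0.2, 0.05, 0]], rotation=[[0, 0, 0], [0, 0, 0], [0, 0, 0], [0, 0, 0], [0, 0, 0], [0, 0, 0]], grip=[0.06, 0.06, 0.06, 0.06, 0.06, 0.06])

```text
time: 4.8
ee_pos: [0.4642, -0.1059, 0.1233]
tcp_rot: [-180.0, 0.0, 15.2]
wrist_force: [-0.9, 0.6, 0.1]
opening: 0.04
grasp_force: 0.0
```

Run:
```python
from h import *
w=bot.camera("wrist");s=bot.camera("side")[150:270,130:290]
cv2.imwrite("pics/c3.png",np.hstack([cv2.resize(w,(400,300)),cv2.resize(s,(400,300),interpolation=cv2.INTER_CUBIC)]))
print(bot.get_obs()['ee_pos'],bot.get_obs()['wrist_force'])
```

```text
[ 0.46422838 -0.10588426  0.12319986] [-0.09600169 -0.58563225 -0.91400973]
```

View pics/c3.png

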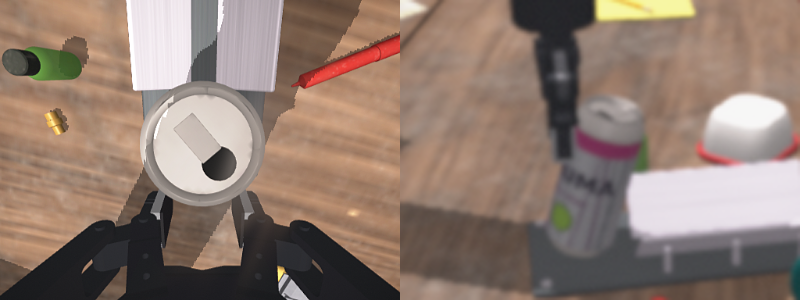

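The can is tilting toward the bed as intended. I'll push a little more, then hold while it falls.

Request:
carry_out(linear=[[0.2, 0.05, 0], [0.2, 0.05, 0], [0.2, 0.05, 0], [0, 0, 0], [0, 0, 0], [0, 0, 0], [0, 0, 0], [0, 0, 0]], rotation=[[0, 0, 0], [0, 0, 0], [0, 0, 0], [0, 0, 0], [0, 0, 0], [0, 0, 0], [0, 0, 0], [0, 0, 0]], grip=[0.06, 0.06, 0.06, 0.06, 0.06, 0.06, 0.06, 0.06])

```text
time: 5.7
ee_pos: [0.4757, -0.1031, 0.1233]
tcp_rot: [180.0, -0.0, 15.2]
wrist_force: [-0.3, 0.2, -0.4]
opening: 0.04
grasp_force: 0.0
```

Run:
```python
from h import *
w=bot.camera("scene")[140:240,215:365];s=bot.camera("side")[150:270,150:350]
cv2.imwrite("pics/c4.png",np.hstack([cv2.resize(w,(360,240),interpolation=cv2.INTER_CUBIC),cv2.resize(s,(400,240),interpolation=cv2.INTER_CUBIC)]))
```

```text
(no output)
```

View pics/c4.png

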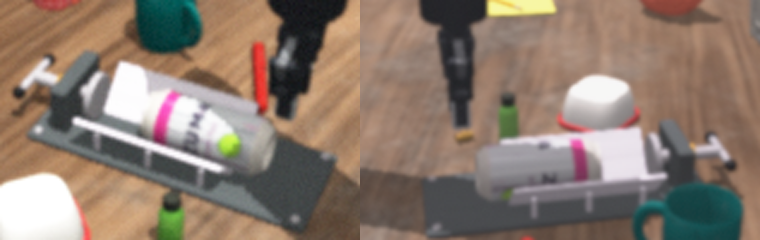

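The can lies in the bed, top end toward the disc. Next I back off, shut the fingers and descend behind its bottom end.

Request:
carry_out(linear=[[-0.5, -0.15, 0], [-0.5, -0.17, 0], [0, -0.03, 0], [0, 0, 0], [0, 0, -0.87], [0, 0, -0.87], [0, 0, -0.87], [0, 0, -0.87], [0, 0, -0.87], [0, 0, 0], [0, 0, 0]], rotation=[[0, 0, 0], [0, 0, 0], [0, 0, 0], [0, 0, 0], [0, 0, 0], [0, 0, 0], [0, 0, 0], [0, 0, 0], [0, 0, 0], [0, 0, 0], [0, 0, 0]], grip=[1, 1, 1, 1, 1, 1, 1, 1, 1, 1, 1])

```text
time: 6.9
ee_pos: [0.4558, -0.11, 0.0366]
tcp_rot: [-180.0, 0.0, 15.2]
wrist_force: [-0.9, 0.0, 0.6]
opening: 0.0002
grasp_force: 0.0
```

Run:
```python
from h import *
w=bot.camera("wrist");s=bot.camera("side")[180:275,170:350]
cv2.imwrite("pics/c5.png",np.hstack([cv2.resize(w,(320,240)),cv2.resize(s,(455,240),interpolation=cv2.INTER_CUBIC)]))
```

```text
(no output)
```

View pics/c5.png

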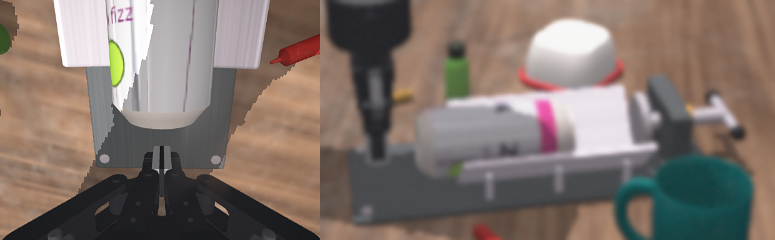

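The shut fingers stand on the centre line behind the can's bottom end. Advancing gently.

Request:
carry_out(linear=[[0.4, 0.109, 0], [0.4, 0.109, 0], [0.4, 0.109, 0], [0.2, 0.054, 0], [0.2, 0.054, 0], [0.2, 0.054, 0], [0.2, 0.054, 0], [0.2, 0.054, 0], [0.2, 0.054, 0], [0.2, 0.054, 0], [0.2, 0.054, 0], [0.2, 0.054, 0]], rotation=[[0, 0, 0], [0, 0, 0], [0, 0, 0], [0, 0, 0], [0, 0, 0], [0, 0, 0], [0, 0, 0], [0, 0, 0], [0, 0, 0], [0, 0, 0], [0, 0, 0], [0, 0, 0]], grip=[1, 1, 1, 1, 1, 1, 1, 1, 1, 1, 1, 1])

```text
time: 8.2
ee_pos: [0.5161, -0.0937, 0.0363]
tcp_rot: [180.0, -0.0, 15.2]
wrist_force: [-1.6, -0.1, 0.7]
opening: 0.0003
grasp_force: 0.2
```

Request:
carry_out(linear=[[0.15, 0.041, 0], [0.15, 0.041, 0], [0.15, 0.041, 0], [0, 0, 0]], rotation=[[0, 0, 0], [0, 0, 0], [0, 0, 0], [0, 0, 0]], grip=[1, 1, 1, 1])

```text
time: 8.6
ee_pos: [0.5251, -0.0912, 0.0363]
tcp_rot: [-180.0, -0.0, 15.2]
wrist_force: [0.1, -0.7, -1.4]
opening: 0.0001
grasp_force: 0.0
```

Request:
carry_out(linear=[[0.1, 0.027, 0], [0.1, 0.027, 0], [0.1, 0.027, 0], [0.1, 0.027, 0], [0.1, 0.027, 0], [0, 0, 0]], rotation=[[0, 0, 0], [0, 0, 0], [0, 0, 0], [0, 0, 0], [0, 0, 0], [0, 0, 0]], grip=[1, 1, 1, 1, 1, 1])

```text
time: 9.2
ee_pos: [0.535, -0.0885, 0.0363]
tcp_rot: [-180.0, -0.0, 15.2]
wrist_force: [0.1, -0.8, 0.1]
opening: 0.0004
grasp_force: 0.0
```

Run:
```python
from h import *
bot.camera("side")
f=[]
for i in range(4):
    w=bot.camera("wrist" if i%2 else "scene"); f.append(bot.get_obs()['wrist_force'])
print(np.mean(f,0))
w=bot.camera("scene")[140:220,225:325];s=bot.camera("side")[195:265,220:320]
cv2.imwrite("pics/c6.png",np.hstack([cv2.resize(w,(400,320),interpolation=cv2.INTER_CUBIC),cv2.resize(s,(400,320),interpolation=cv2.INTER_CUBIC)]))
# gap along the axis (z=.042+.020): print where disc face and can shoulder project
o=np.array([.5765,-.0776]);t=np.radians(15.2);d=np.array([np.cos(t),np.sin(t)])
for z in(.042,.071): 
  p=[*(o+.122*d),z];print((proj("scene",p)-[225,140])*4,(proj("side",p)-[220,195])*4+[400,0])
```

```text
[-0.10077828 -0.07825373 -0.04849273]
[130.57264903 161.23889712] [695.33458753 135.32687704]
[129.6313291  129.68818578] [697.34431997  93.68707013]
```

View pics/c6.png

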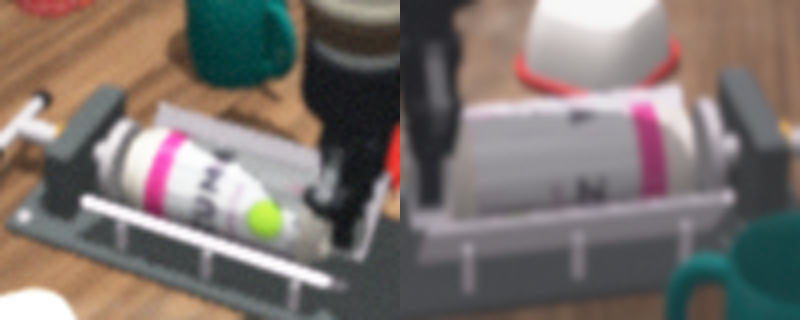

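The can's top end is only a few millimetres from the disc: the rim is at about x=690 and the disc at 697 in the side crop. From here I use 1 mm steps and watch the force.

Request:
carry_out(linear=[[0.048, 0.013, 0], [0.048, 0.013, 0], [0.048, 0.013, 0], [0, 0, 0]], rotation=[[0, 0, 0], [0, 0, 0], [0, 0, 0], [0, 0, 0]], grip=[1, 1, 1, 1])

```text
time: 9.95
ee_pos: [0.5378, -0.0878, 0.0363]
tcp_rot: [-180.0, -0.0, 15.2]
wrist_force: [-0.2, -0.3, -0.2]
opening: -0.0001
grasp_force: 0.0
```

Request:
carry_out(linear=[[0.048, 0.013, 0], [0, 0, 0]], rotation=[[0, 0, 0], [0, 0, 0]], grip=[1, 1])

```text
time: 10.15
ee_pos: [0.5387, -0.0875, 0.0362]
tcp_rot: [-180.0, 0.0, 15.2]
wrist_force: [-0.3, -0.8, 0.4]
opening: 0.0002
grasp_force: 0.0
```

Request:
carry_out(linear=[[0.048, 0.013, 0], [0, 0, 0]], rotation=[[0, 0, 0], [0, 0, 0]], grip=[1, 1])

```text
time: 10.35
ee_pos: [0.5397, -0.0873, 0.0363]
tcp_rot: [-180.0, -0.0, 15.2]
wrist_force: [-0.6, 0.1, 0.1]
opening: 0.0003
grasp_force: 0.0
```

```bash
cat > f.py <<'E'
from h import *
f=[];p=[]
for i in range(6):
    bot.camera("side");o=bot.get_obs();f.append(o['wrist_force']);p.append(o['ee_pos'])
f=np.array(f);t=np.radians(15.2);d=np.array([np.cos(t),np.sin(t),0])
print("axial F",(f@d).round(2),(f@d).mean(),"x",(np.mean(p,0)-[.5765,-.0776,0])@d, o['time'])
E
python3 f.py
```

```text
axial F [ 0.17  0.05 -1.03  0.44  0.16 -0.21] -0.07007179727707404 x -0.038137562389081246 10.65
```

Request:
carry_out(linear=[[0.048, 0.013, 0], [0, 0, 0]], rotation=[[0, 0, 0], [0, 0, 0]], grip=[1, 1])

```text
time: 10.85
ee_pos: [0.5406, -0.087, 0.0363]
tcp_rot: [180.0, -0.0, 15.2]
wrist_force: [0.2, 0.1, 0.3]
opening: -0.0
grasp_force: 0.0
```

Request:
carry_out(linear=[[0.048, 0.013, 0], [0, 0, 0]], rotation=[[0, 0, 0], [0, 0, 0]], grip=[1, 1])

```text
time: 11.05
ee_pos: [0.5416, -0.0868, 0.0363]
tcp_rot: [180.0, -0.0, 15.2]
wrist_force: [-0.0, 0.2, 0.2]
opening: 0.0005
grasp_force: 0.0
```

```bash
python3 f.py
```

```text
axial F [ 0.17 -0.77 -0.2   0.13  0.34  0.44] 0.01729741834336196 x -0.036133368082619174 11.35
```

Request:
carry_out(linear=[[0.048, 0.013, 0], [0, 0, 0]], rotation=[[0, 0, 0], [0, 0, 0]], grip=[1, 1])

```text
time: 11.55
ee_pos: [0.5426, -0.0865, 0.0363]
tcp_rot: [180.0, -0.0, 15.2]
wrist_force: [0.0, 0.2, 0.1]
opening: -0.0002
grasp_force: 0.0
```

```bash
python3 f.py
```

```text
axial F [ 0.55 -0.07 -0.18 -0.29 -0.05  0.78] 0.1239047223665977 x -0.035157883707164515 11.85
```

Request:
carry_out(linear=[[0.048, 0.013, 0], [0, 0, 0]], rotation=[[0, 0, 0], [0, 0, 0]], grip=[1, 1])

```text
time: 12.05
ee_pos: [0.5435, -0.0862, 0.0363]
tcp_rot: [180.0, -0.0, 15.2]
wrist_force: [0.0, -0.1, 0.1]
opening: 0.0003
grasp_force: 0.0
```

```bash
cat >> f.py <<'E'
# magenta band centroids in both views
for n in ("scene","side"):
    h=cv2.cvtColor(bot.camera(n),cv2.COLOR_BGR2HSV);m=cv2.inRange(h,(150,70,60),(172,255,255));m[:150]=0;m[270:]=0;m[:,:220]=0;m[:,330:]=0
    M=cv2.moments(m,True);print(n,M['m00'],M['m10']/max(M['m00'],1),M['m01']/max(M['m00'],1))
E
python3 f.py
```

```text
axial F [-0.61 -0.08 -0.86  0.68  0.36 -0.43] -0.15768730357428443 x -0.03415296678309755 12.35
scene 109.0 262.04587155963304 182.07339449541286
side 131.0 285.58015267175574 226.87786259541986
```

Request:
carry_out(linear=[[0.048, 0.013, 0], [0, 0, 0]], rotation=[[0, 0, 0], [0, 0, 0]], grip=[1, 1])

```text
time: 12.65
ee_pos: [0.5445, -0.086, 0.0363]
tcp_rot: [180.0, 0.0, 15.2]
wrist_force: [0.3, 0.4, -0.1]
opening: 0.0001
grasp_force: 0.0
```

```bash
python3 f.py
```

```text
axial F [ 0.71 -0.59  0.89  0.18  0.31  0.45] 0.3271055366701787 x -0.033169061422223894 12.95
scene 105.0 261.73333333333335 182.01904761904763
side 135.0 286.0888888888889 227.37037037037038
```

Request:
carry_out(linear=[[0.048, 0.013, 0], [0, 0, 0]], rotation=[[0, 0, 0], [0, 0, 0]], grip=[1, 1])

```text
time: 13.25
ee_pos: [0.5449, -0.0858, 0.0361]
tcp_rot: [-180.0, 0.1, 15.2]
wrist_force: [-3.1, -1.0, 1.0]
opening: -0.0001
grasp_force: 1.8
```

```bash
python3 f.py
```

```text
axial F [-4.38 -3.99 -4.15 -4.37 -4.99 -5.06] -4.49138402755288 x -0.032613105080859045 13.55
scene 106.0 261.58490566037733 182.0943396226415
side 136.0 286.2352941176471 227.30882352941177
```

A clear stop at about 4.5 N, with the tool stalled at the expected home distance, so the can is against the disc. Backing off straight, then lifting.

Request:
carry_out(linear=[[-0.05, -0.013, 0], [-0.1, -0.027, 0], [-0.2, -0.054, 0], [-0.4, -0.109, 0], [-0.6, -0.163, 0], [-0.6, -0.163, 0], [-0.6, -0.163, 0], [-0.6, -0.163, 0], [0, 0, 0.8], [0, 0, 0.8], [0, 0, 0.8], [0, 0, 0.8]], rotation=[[0, 0, 0], [0, 0, 0], [0, 0, 0], [0, 0, 0], [0, 0, 0], [0, 0, 0], [0, 0, 0], [0, 0, 0], [0, 0, 0], [0, 0, 0], [0, 0, 0], [0, 0, 0]], grip=[1, 1, 1, 1, 1, 1, 1, 1, 1, 1, 1, 1])

```text
time: 14.85
ee_pos: [0.4816, -0.1031, 0.101]
tcp_rot: [180.0, -0.0, 15.2]
wrist_force: [0.2, -0.2, -0.6]
opening: -0.0003
grasp_force: 0.0
```

Request:
carry_out(linear=[[0, 0, 1], [0, 0, 1], [0, 0, 0.5], [0, 0, 0], [0, 0, 0]], rotation=[[0, 0, 0], [0, 0, 0], [0, 0, 0], [0, 0, 0], [0, 0, 0]], grip=[1, 1, 1, 1, 1])

```text
time: 15.35
ee_pos: [0.482, -0.1029, 0.1496]
tcp_rot: [-180.0, 0.0, 15.2]
wrist_force: [0.3, 0.9, 0.1]
opening: 0.0002
grasp_force: 0.0
```

```bash
python3 f.py
python3 - <<'E'
from h import *
# brightness profile along axis near the disc: top line of can/disc (z=.07) in scene view
im=cv2.cvtColor(bot.camera("scene"),cv2.COLOR_BGR2GRAY);im2=cv2.cvtColor(bot.camera("side"),cv2.COLOR_BGR2GRAY)
o=np.array([.5765,-.0776]);t=np.radians(15.2);d=np.array([np.cos(t),np.sin(t)])
for n,i in(("scene",im),("side",im2)):
    P=np.array([proj(n,[*(o+x*d),.064]) for x in np.arange(.09,.136,.003)],np.float32)
    print(n,cv2.remap(i,P[:,:1],P[:,1:],cv2.INTER_LINEAR).ravel())
# rear end: bottom of can expected at press x=-.025
E
```

```text
axial F [ 0.2   0.3   0.43 -0.18 -0.43  0.12] 0.07204227339700861 x -0.09787293650543903 15.65
scene 102.0 261.6078431372549 182.05882352941177
side 135.0 286.23703703703706 227.4814814814815
scene [253 248 230 198 181 177 190 228 248 250 250 249 244 234 234 227]
side [213 181 150 140 142 159 196 222 227 226 227 223 211 208 196 150]
```

```bash
python3 -c "
from workcell import bot
print(bot.job_done())"
```

```text
the job is handed in; nothing more can be done
None
```

I tipped the can top-first into the V bed and pushed it until it stopped at the disc with about 4.5 N. It did not move when I backed the arm clear, and I handed the job in at about 16 s; the contact with the disc is judged from the force and camera positions, not from a close-up picture.

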